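Roll the pipe stub into the V-block and push it up to the stop

ROBOT

A 6-joint arm with a two-finger parallel gripper is mounted at the origin on the work surface. World frame = base frame: x ahead of the robot, y to its left, z up, the work surface at z = 0. Lengths are in m, angles in rad, forces in N, time in s.
With the tool pointing down it reaches from about 0.35 to 0.725 m from the base axis. Payload 6 kg.
Tool frame: the origin (TCP) lies on the centre line of the jaws, within the pads' length; the fingertips stand 11 mm ahead of it and the grasp point (between the pads) lies 8 mm behind it; x points along the fingers, y is the direction in which the jaws open and shut, and the axes are right-handed (so a half turn about x gives the same grasp; the last joint's range is limited). The gripper opens to 85 mm and grips with 20 to 120 N. Pads are 22 mm wide; open, the fingers measure 114 mm over their backs; the gripper's body (76 mm by 85 mm) begins 54 mm behind the grasp point. The pads swing forward as they close: fully open they stand 13 mm farther back than shut.
Start: joints at [0.334, 0.04, 0.085, 0, -1.615, -0.334], TCP at [0.6, 0, 0.242] pointing down, gripper open.
Joint ranges: [-2.56, 2.56], [-1.29, 2.01], [-1.08, 1.49], [-3.29, 1.98], [-2.81, -0.18], [-2.99, 2.99]. Speed limits (rad/s): [2.57, 2.57, 3.01, 3.14, 3.14, 3.14].

INTERFACE

Orientations are given as a rotation vector (axis times angle).
In Python, from bench import robot, viewer gives the robot as it stands.
- The arm moves only by the shell command python3 -m crank 'ROWS' [FORCE]. ROWS is JSON, one flat list of numbers, 7 for each row, row after row: the turn, a rotation vector about the tool's x, y, z in rad, then the shift along the tool's x, y, z in m, then the opening in per cent of the stroke, from 0 (shut) to 100 (fully open). In form: [rx, ry, rz, dx, dy, dz, fingers, rx, ry, rz, dx, dy, dz, fingers, ...]. A call has 1 to 8 rows; each row is the pose to reach, as a shift and turn from the pose commanded when the call began, along the tool's axes at that moment; what a row does not reach only later rows make up. A row lasts 1/10 s, in which the tool goes at most 50 mm and 8.59 degrees, less where a joint would pass 70% of its speed; a pose out of reach is approached as far as the arm can. A call with a gripper value outside its range is refused whole. The fingers move at their own pace and stop on an object; FORCE is the grip in N (left out, the last holds). Time passes only in rows, so rows that repeat a pose let the fingers close. It gives the time, the measured TCP pose, the force and the opening at its end, in the units of the state.
- robot.get_obs(): the state, without advancing time (a new reading comes with each control period).
- viewer.capture(name): name is "scene" or "side" or "wrist"; returns (picture, depth): 384x512x3 uint8, red, green, blue; 384x512 float32, m along the optical axis (not along the pixel's ray), 0 where there is no reading.
- viewer.camera_info(name): a dict with "fx", "fy", "cx", "cy" (pixels), "origin" and "orientation" of the camera in the world; the wrist camera has in their place "hand_eye" (4x4, takes a point from camera to tool coordinates, whose origin is the TCP and whose axes are the tool frame's). Camera axes: x right, y down, z forward; pixel columns grow to the right and rows downward; lengths in m; the calibration is good to about 2 mm. A picture is of the moment at which its call begins: read the wrist's pose just before it. camera_info takes no time and is no camera call.
- robot.hand_in(): hands the job in, once; it reports no verdict.
The state is a dict: "time": time; "q": joint angles; "joint_vel": joint speeds; "tau": joint torques, N m; "tcp_pos": TCP position; "tcp_rot": TCP orientation; "contact_force": force on the tool from outside, world axes, zero at the start; "moment": the same for the moment, N m; "width": opening from 0.0 (shut) to 1.0 (fully open).
Only numpy, scipy, OpenCV 4.12 (cv2) and the standard library are available. Lean on these libraries where they do the work, as an engineer would, in place of code of your own. Each camera call takes 0.05 s, during which the arm holds its last target.

TASK

Roll the loose pipe stub along the bench and up the ramp of the V-block until it drops into the groove, then push it endwise along the groove until its end rests against the upright stop plate. Only push it with the fingers: do not lift it, and leave the jar, the coupling, the parts bin and the wrench where they are. Finish with the hand clear.

Things in the scene. Friction and masses are not known exactly. Their poses are not given: they have to be found in the camera images.
- stub: Pipe stub: smooth oiled steel, 48 mm diameter, 160 mm long, about 0.6 kg, on its side on the bench. Origin: middle of its axis (24 mm up at the start); its y axis runs along the pipe, x and z turn with it as it rolls. Ends flat and closed (dark discs). Let go on the flat it soon stops. It starts before the ramp, roughly parallel to the groove, 20 to 55 mm short of the stop along the groove.
- vblock: V-block: grey steel saddle fixed to the bench, groove along its y axis, ramp on its -x side. Origin: on the bench under the middle of the groove; z up. Ramp climbs from the bench at x = -80 mm to a lip at x = -20; then a 45-degree flank falls to the floor (2 mm thick) at x = 0, and the far flank rises at 45 degrees to x = 35, z = 30 (upright back to x = 43). Ramp and groove span y = -75 to 75 mm.
- lip (a point): Middle of the lip between ramp and groove, 15 mm above the bench, 20 mm before the middle of the groove. Axes as the V-block's.
- seat (a point): Where the middle of the pipe stub's axis lies when it rests in the groove against the stop: over the middle of the groove, 29 mm above the bench, 5 mm to the V-block's -y side of its origin. Axes as the V-block's.
- stop (a point): On the inner face of the stop, at the height of the seated pipe's axis (29 mm): an upright plate 8 mm thick, 50 mm high, across the +y end of the groove at y = 75 mm in the V-block's frame, from x = -35 to 43 mm. The groove's -y end is open.
- coupling: Bystander: a bare steel pipe coupling, an upright ring 62 mm across, 45 mm high; origin at the centre of its underside. Beyond the stop plate.
- jar: Bystander: an amber glass jar with steel cap, 64 mm across, 85 mm high; origin at the centre of its underside.
- partsbin: Bystander: a small open plastic bin, 80 x 100 x 45 mm; origin at the centre of its underside. Beside the open end of the V-block.
- wrench: Bystander: a wrench about 160 mm long lying flat on the bench behind the V-block; its origin is on its underside and its x axis runs along it.
There are look-alikes about, which are no part of the job. There is more than one size of the stub; the one meant has the size given above.

How it is judged:
On the way, in this order (a step that is already met when the one before it is completed fails the run):
1. the pipe stub has rolled a quarter turn on its way (angle between stub's own z axis and vertical above 1.1 rad).
2. the pipe stub lies in the groove (x of stub in the frame of vblock between -0.006 and 0.006 m and z of stub in the frame of vblock below 0.032 m and angle between the y axis of stub and the y axis of vblock, either way round below 0.06 rad), for 0.2 s.
At the end, for the whole second after the job is handed in: The pipe stub lies at rest in the groove of the V-block (axis within 6 mm of the groove's middle, on both flanks, parallel within 0.06 rad) with its end within 4 mm of the stop plate, and the four bystanders are within 20 mm of where they stood (all of step 2 and z of stub in the frame of vblock above 0.025 m and y of stub in the frame of vblock between -0.009 and 0 m and linear speed of stub below 0.01 m/s and distance of each of jar, coupling, partsbin, wrench from where it was at the start of the episode below 0.02 m); the robot touches nothing.
It fails at once if the pipe stub is lifted clear of the bench (x of stub in the frame of vblock below -0.09 m and height (world z) of stub above 0.034 m).
It fails at once if the pipe stub is lifted over the V-block (height (world z) of stub above 0.056 m).
It fails at once if the pipe stub is tipped up on one end (angle between stub's own y axis and vertical below 1.35 rad).
It fails at once if a bystander is knocked away (distance of any of jar, coupling, partsbin, wrench from where it was at the start of the episode above 0.03 m).
It also fails if it takes over 51 s, if anything falls off the work surface, if the arm or the gripper's body presses on something with over 40 N, if the wrist force passes 120 N, or if a joint passes its speed limit or range.

## Working session

There is one attempt and no reset: what is moved stays moved. The work goes in short steps, Python scripts to look and compute and a shell command to move; the robot and the scene stay as the last step left them, time stands still between calls to the robot, and variables do not carry over. Pictures are saved under pics/ and viewed, and the job is handed in when it is done.

```bash
ls; mkdir -p pics
cat > h.py <<'E'
import numpy as np, cv2
from scipy.spatial.transform import Rotation as R
from bench import robot, viewer
def pose(o):
    T=np.eye(4);T[:3,:3]=R.from_rotvec(o['tcp_rot']).as_matrix();T[:3,3]=o['tcp_pos'];return T
def cap(name,save=None):
    o=robot.get_obs();ci=viewer.camera_info(name);im,d=viewer.capture(name)
    if name=='wrist': T=pose(o)@np.array(ci['hand_eye'])
    else:
        T=np.eye(4);q=np.array(ci['orientation'])
        T[:3,:3]=R.from_rotvec(q).as_matrix() if q.size==3 else (q if q.shape==(3,3) else R.from_quat(q).as_matrix())
        T[:3,3]=ci['origin']
    np.savez('last_%s.npz'%name,im=im,d=d,T=T,K=[ci[k] for k in('fx','fy','cx','cy')])
    if save: cv2.imwrite('pics/'+save,im[:,:,::-1])
    return im,d
def load(name):
    f=np.load('last_%s.npz'%name);return f['im'],f['d'],f['T'],f['K']
def pts(name):
    im,d,T,K=load(name);v,u=np.mgrid[:384,:512]
    P=np.stack([(u-K[2])/K[0]*d,(v-K[3])/K[1]*d,d],-1)
    P=P@T[:3,:3].T+T[:3,3];P[d==0]=np.nan;return P
def onplane(name,u,v,z):
    im,d,T,K=load(name);r=T[:3,:3]@np.array([(u-K[2])/K[0],(v-K[3])/K[1],1]);return T[:3,3]+r*(z-T[2,3])/r[2]
def proj(name,p):
    im,d,T,K=load(name);c=T[:3,:3].T@(np.array(p)-T[:3,3]);return c[0]/c[2]*K[0]+K[2],c[1]/c[2]*K[1]+K[3]
E
python3 - <<'E'
from h import *
print(viewer.camera_info('scene'));print(robot.get_obs())
for n in('scene','side','wrist'): cap(n,n+'0.png')
a=[cv2.imread('pics/%s0.png'%n) for n in('scene','side','wrist')]
E
```

```text
pics
{'fx': 428.5513954424408, 'fy': 428.5513954424408, 'cx': 252.98893766264442, 'cy': 190.1417092307025, 'origin': array([ 0.9514861 , -0.70394454,  0.83268623]), 'orientation': array([-2.26760086, -0.58986348,  0.23710828])}
{'time': 0.0, 'q': array([ 3.33693867e-01,  4.07771768e-02,  8.38000930e-02, -4.61850973e-04,
       -1.61548863e+00, -3.33689895e-01]), 'joint_vel': array([-0.00170803, -0.00032064,  0.00032469,  0.00126892,  0.0015234 ,
       -0.00156353]), 'tau': array([-7.27207535e-04, -3.68200672e+01,  3.47413230e+01,  6.93227157e+00,
       -5.48646509e-03, -9.47124363e-06]), 'tcp_pos': array([5.99689091e-01, 7.86804772e-05, 2.41292926e-01]), 'tcp_rot': array([-1.20848133,  1.21054248,  1.21043774]), 'contact_force': array([ 1.33367731, -0.15966636, -0.30597616]), 'moment': array([ 0.00297475,  0.01323024, -0.0102017 ]), 'width': 0.9973314838405206}
```

View pics/scene0.png

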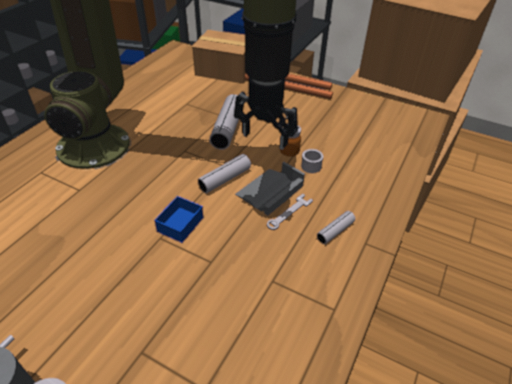

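View pics/side0.png

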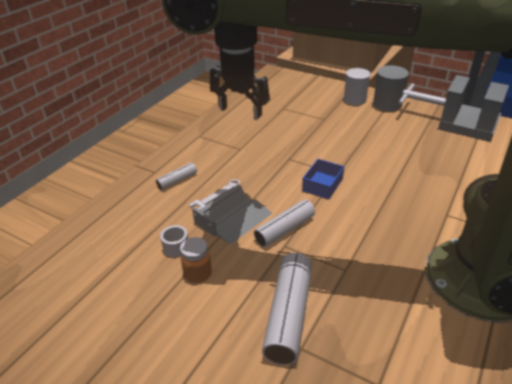

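View pics/wrist0.png

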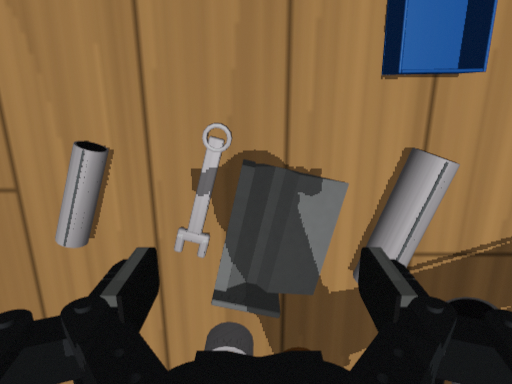

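Candidate pipes in the scene view are the fat one (226,120), the middle one (225,173) next to the ramp, and the thin one behind the wrench (336,227). The middle one looks like the stub, and I'll check its size. In the wrist view the V-block has its ramp side to the right (ramp edge near (330,240)), the wrench is at (203,190), and the stop is at the bottom (245,305).

```bash
cat > meas.py <<'E'
from h import *
def cloud(names):
    return np.concatenate([pts(n).reshape(-1,3) for n in names])
E
python3 - <<'E'
from h import *
P=np.concatenate([pts(n).reshape(-1,3) for n in('scene','side','wrist')])
ok=np.isfinite(P).all(1)&(P[:,2]>0.006)&(P[:,2]<0.12)&(P[:,0]>.3)&(P[:,0]<.85)&(abs(P[:,1])<.35)
P=P[ok]
s=1000; im=np.zeros((550,700),np.uint8)
for x,y,z in P:
    r=int((.85-x)*s);c=int((.35-y)*s)
    im[r,c]=max(im[r,c],int(min(255,40+z*2500)))
cv2.imwrite('pics/top.png',cv2.applyColorMap(im,cv2.COLORMAP_JET))
for n in('side','wrist'):
    im,_,_,_=load(n);im=im[:,:,::-1]
    c=im[140:290,140:340] if n=='side' else im[120:330,180:470]
    cv2.imwrite('pics/c_%s.png'%n,cv2.resize(c,None,fx=2.7,fy=2.7,interpolation=cv2.INTER_CUBIC))
E
```

```text
(no output)
```

View pics/top.png

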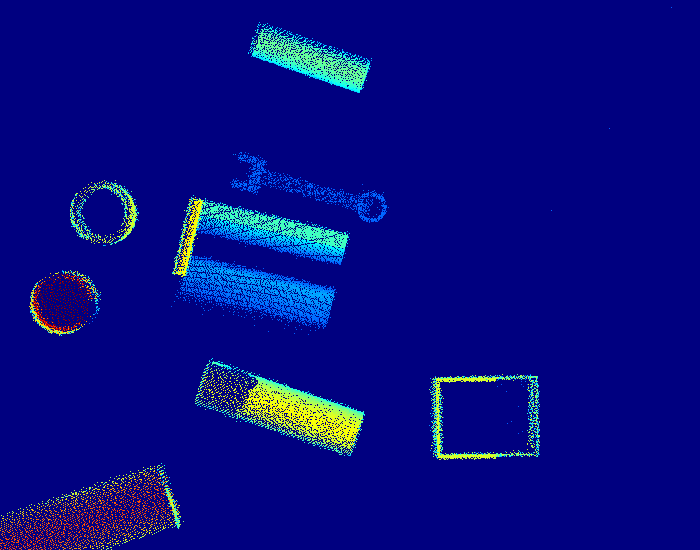

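View pics/c_wrist.png

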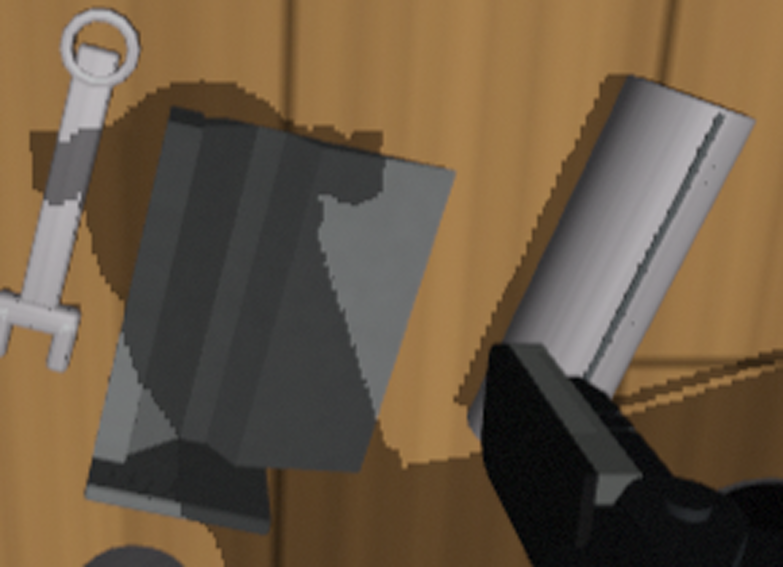

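View pics/c_side.png

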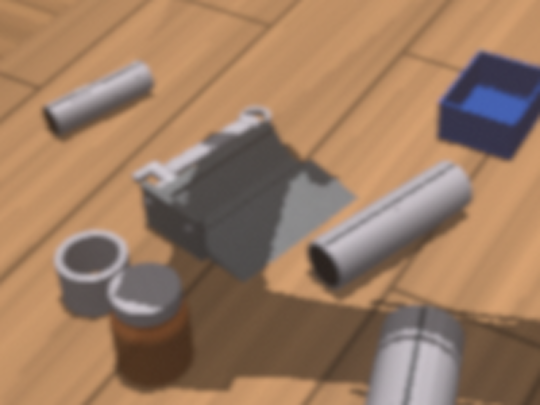

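```bash
cat > est.py <<'E'
from h import *
from scipy.optimize import least_squares
def vblock(P):
    # far flank (z=x-? : surface x=z+5?) : flank from floor to x=35,z=30 at 45deg -> z=x-5 ; ramp z=(x+80)/4
    def model(p):
        psi,x0,y0=p
        return psi,x0,y0
    p=np.array([-.225,.63,.075])
    Q=P[(P[:,0]>.5)&(P[:,0]<.67)&(P[:,1]<.19)&(P[:,1]>0)&(P[:,2]>.004)&(P[:,2]<.06)]
    for it in range(6):
        def loc(p): 
            c,s=np.cos(p[0]),np.sin(p[0]);d=Q[:,:2]-p[1:3]
            return c*d[:,0]+s*d[:,1], -s*d[:,0]+c*d[:,1]
        lx,ly=loc(p);z=Q[:,2]
        tol=.012 if it<3 else .006
        fl=(z>.006)&(z<.028)&(abs(lx-z-.005)<tol)&(abs(ly)<.07)
        rp=(z>.005)&(z<.015)&(abs(z-(lx+.08)/4)<.004)&(lx<-.025)&(abs(ly)<.07)
        st=(z>.034)&(z<.047)&(abs(ly-.075)<.004)&(abs(lx)<.032)
        def res(p):
            lx,ly=loc(p)
            return np.concatenate([(lx-z-.005)[fl]/1.4,(z-(lx+.08)/4)[rp]])
        psi,x0,_=least_squares(lambda a:res([a[0],a[1],p[2]]),p[:2],loss='soft_l1',f_scale=.002).x.tolist()+[0]
        p[0],p[1]=psi,x0
        # y from stop top extent (75..83)
        lx,ly=loc(p);top=(z>.046)&(z<.055)&(abs(lx)<.035)&(ly>.05)&(ly<.11)
        a,b=np.percentile(ly[top],[3,97]); sh=(a+b)/2-.079
        p[1:3]+=sh*np.array([-np.sin(p[0]),np.cos(p[0])])
    return p,(fl.sum(),rp.sum(),top.sum(),a,b,np.abs(res(p)).mean())
def stub(P,x,y,axdir,r=.024):
    d=np.array(axdir)/np.linalg.norm(axdir)
    rel=P[:,:2]-[x,y];al=rel@d;la=rel@np.array([-d[1],d[0]])
    Q=P[(abs(al)<.09)&(abs(la)<.035)&(P[:,2]>.01)&(P[:,2]<.07)]
    def res(q,Q):
        th,off,z0,rr=q;d=np.array([np.cos(th),np.sin(th)]);n=np.array([-d[1],d[0]])
        l=(Q[:,:2]-[x,y])@n-off
        return np.hypot(l,Q[:,2]-z0)-rr
    q0=[np.arctan2(d[1],d[0]),0,.024,r]
    s=least_squares(lambda q:res(q,Q),q0,loss='soft_l1',f_scale=.002).x
    g=abs(res(s,Q))<.004
    d=np.array([np.cos(s[0]),np.sin(s[0])]);n=np.array([-d[1],d[0]])
    al=((Q[:,:2]-[x,y])@d)[g];a,b=np.percentile(al,[.5,99.5])
    c=np.array([x,y])+n*s[1]+d*(a+b)/2
    return c,s,(a,b,b-a,g.sum())
E
python3 - <<'E'
from est import *
def C(ns):
    P=np.concatenate([pts(n).reshape(-1,3) for n in ns]);return P[np.isfinite(P).all(1)]
for ns in(('scene','side','wrist'),('wrist',),('scene',),('side',)):
    P=C(ns)
    try: 
        p,i=vblock(P);print('v',ns,p,i)
    except Exception as e: print(e)
    try:
        print('s',stub(P,.445,.063,(.053,.153)))
    except Exception as e: print(e)
P=C(('scene','side','wrist'))
print('thin',stub(P,.795,.04,(.035,.11),.015))
E
```

```text
v ('scene', 'side', 'wrist') [-0.23656587  0.6128248   0.08055713] (np.int64(98), np.int64(1195), np.int64(425), np.float64(0.07456323522139903), np.float64(0.08498055891836619), np.float64(0.002147320364944724))
s (array([0.44111449, 0.07031548]), array([1.23666656, 0.00606972, 0.02416443, 0.022636  ]), (np.float64(-0.07517201073419898), np.float64(0.0864453335126344), np.float64(0.16161734424683338), np.int64(7327)))
v ('wrist',) [-0.48780321  0.62982318  0.07038603] (np.int64(129), np.int64(897), np.int64(97), np.float64(0.07420412163374769), np.float64(0.08359912656051909), np.float64(0.001894203230049507))
s (array([0.43933705, 0.06749257]), array([1.23857113, 0.00681853, 0.02326258, 0.02360442]), (np.float64(-0.07499131125445394), np.float64(0.07979123211725771), np.float64(0.15478254337171166), np.int64(5410)))
v ('scene',) [-0.22881588  0.60644294  0.07855126] (np.int64(100), np.int64(332), np.int64(25), np.float64(0.07434601802939668), np.float64(0.08410769400408691), np.float64(0.00158874415086121))
s (array([0.44209463, 0.0673124 ]), array([1.23917669, 0.00415108, 0.02269979, 0.02140496]), (np.float64(-0.0768643666667435), np.float64(0.08312741741952977), np.float64(0.15999178408627326), np.int64(812)))
v ('side',) [-0.15475416  0.64911002  0.07670047] (np.int64(59), np.int64(210), np.int64(28), np.float64(0.07543659823748357), np.float64(0.08271028867167261), np.float64(0.0018566724974903347))
s (array([0.44199116, 0.0731363 ]), array([1.23962139, 0.0061412 , 0.02637342, 0.02141972]), (np.float64(-0.07137776945096755), np.float64(0.08859210640578714), np.float64(0.1599698758567547), np.int64(1170)))
thin (array([0.7916776 , 0.03930718]), array([1.23610642, 0.00291048, 0.01666948, 0.01586018]), (np.float64(-0.05895042225035706), np.float64(0.0554590117308871), np.float64(0.11440943398124416), np.int64(4391)))
```

```bash
sed -i 's/-.225,.63,.075/-.22,.592,.086/' est.py
python3 - <<'E'
from est import *
def C(ns):
    P=np.concatenate([pts(n).reshape(-1,3) for n in ns]);return P[np.isfinite(P).all(1)]
for ns in(('scene','side','wrist'),('wrist',),('scene',),('side',)):
    p,i=vblock(C(ns));print(ns,p.round(4),i)
p,i=vblock(C(('scene','side','wrist')))
c,s=np.cos(p[0]),np.sin(p[0]);d=np.array([.4405,.069])-p[1:]
print('stub local',c*d[0]+s*d[1],-s*d[0]+c*d[1],'rel yaw',1.238-np.pi/2-p[0])
im,_,_,_=load('wrist');im=im.copy()
B=np.array([[-80,-75,0],[-80,75,0],[-20,75,15],[-20,-75,15],[43,-75,30],[43,75,30],[35,-75,30],[35,75,30],[43,75,50],[-35,75,50],[-35,83,50],[43,83,50]])/1000
for b in B:
    u=proj('wrist',[p[1]+c*b[0]-s*b[1],p[2]+s*b[0]+c*b[1],b[2]]);cv2.circle(im,(int(round(u[0])),int(round(u[1]))),2,(255,0,0),1)
cv2.imwrite('pics/ov.png',cv2.resize(im[120:330,180:470,::-1],None,fx=2.7,fy=2.7))
E
```

```text
('scene', 'side', 'wrist') [-0.2301  0.5922  0.0855] (np.int64(2298), np.int64(3719), np.int64(548), np.float64(0.07363585821100087), np.float64(0.08436414189368222), np.float64(0.0009167199155729303))
('wrist',) [-0.2305  0.5917  0.0841] (np.int64(1734), np.int64(2914), np.int64(438), np.float64(0.07524392346480455), np.float64(0.08275607653519544), np.float64(0.0007101310450621603))
('scene',) [-0.252   0.6003  0.0802] (np.int64(134), np.int64(295), np.int64(26), np.float64(0.07404795466809168), np.float64(0.08381899276695995), np.float64(0.0016245805137653578))
('side',) [-0.2303  0.5929  0.0876] (np.int64(433), np.int64(617), np.int64(79), np.float64(0.07511158921295323), np.float64(0.08288482036216677), np.float64(0.0013850489361674646))
stub local -0.14393559753512838 -0.05064864761738759 rel yaw -0.10265625001499021
```

View pics/ov.png

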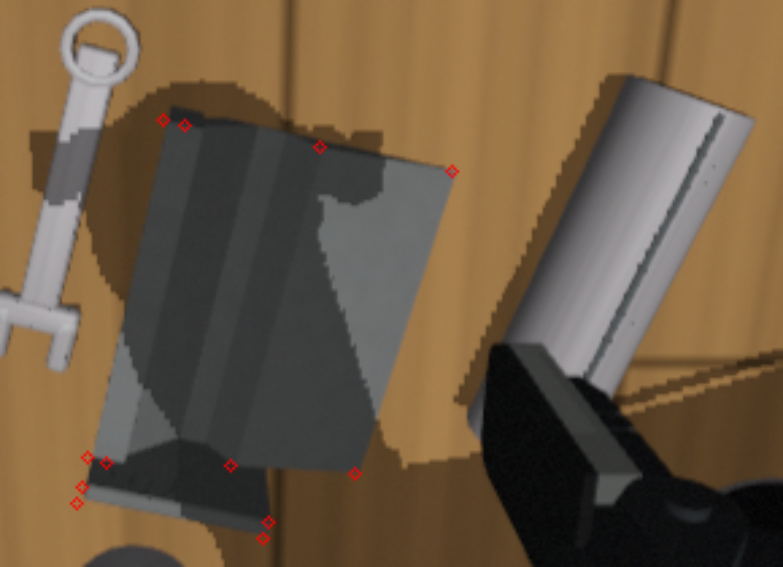

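Run:
```python
from h import *
o=robot.get_obs();T=pose(o);print(T.round(3))
P=pts('wrist').reshape(-1,3);im,_,_,_=load('wrist')
L=(P-T[:3,3])@T[:3,:3]
m=np.isfinite(L).all(1)&(abs(L[:,0])<.05)&(abs(L[:,1])<.07)&(abs(L[:,2])<.05)
Q=L[m];print(m.sum())
for sgn in(1,-1):
    q=Q[Q[:,1]*sgn>0]
    if len(q): print(sgn,len(q),np.percentile(q,[0.5,5,50,95,99.5],axis=0).round(4))
    for a in np.arange(-.03,.02,.005):
        k=q[(q[:,0]>=a)&(q[:,0]<a+.005)]
        if len(k): print(round(a,3),len(k),k[:,1].min().round(4),k[:,1].max().round(4),k[:,2].min().round(4),k[:,2].max().round(4))
# target orientation
psi=-.2302
ya=np.array([-np.sin(psi),np.cos(psi),0])
for s in(1,-1):
    y=s*ya;x=np.array([0,0,-1.]);z=np.cross(x,y);Rt=np.stack([x,y,z],1)
    print(s,R.from_matrix(T[:3,:3].T@Rt).as_rotvec().round(4))
```

```text
[[-0.001 -1.    -0.     0.6  ]
 [-0.    -0.     1.     0.   ]
 [-1.     0.001 -0.     0.242]
 [ 0.     0.     0.     1.   ]]
9633
1 4789 [[-0.0499  0.0424 -0.0146]
 [-0.0491  0.0436 -0.0133]
 [-0.0305  0.0457 -0.0085]
 [-0.0068  0.0633  0.0062]
 [-0.0019  0.0688  0.0098]]
-0.03 571 0.0431 0.0576 -0.0125 0.0105
-0.025 494 0.0433 0.0578 -0.0125 0.0108
-0.02 440 0.0433 0.0577 -0.0125 0.0106
-0.015 393 0.0434 0.0577 -0.0126 0.0109
-0.01 302 0.0434 0.0558 -0.0123 0.0101
-0.005 141 0.0435 0.0472 -0.0114 0.0099
0.0 1 0.0443 0.0443 0.0009 0.0009
-1 4844 [[-0.0499 -0.0678 -0.0147]
 [-0.0491 -0.0616 -0.0133]
 [-0.0307 -0.0436 -0.0086]
 [-0.0067 -0.0413  0.0061]
 [-0.0015 -0.0399  0.0099]]
-0.03 560 -0.0552 -0.0409 -0.0127 0.0104
-0.025 491 -0.0555 -0.0412 -0.0127 0.0109
-0.02 440 -0.0551 -0.0411 -0.0126 0.0111
-0.015 395 -0.055 -0.0411 -0.0127 0.01
-0.01 315 -0.0543 -0.0411 -0.0123 0.0104
-0.005 140 -0.048 -0.0411 -0.0115 0.0107
0.0 1 -0.0419 -0.0419 0.0061 0.0061
1 [ 1.801e+00 -1.300e-03 -9.000e-04]
-1 [-1.3406e+00  8.0000e-04 -1.2000e-03]
```

```bash
python3 -m crank '[-0.14,0,0,0,0.026,0.01,100,-0.28,0,0,0,0.052,0.02,100,-0.42,0,0,0,0.078,0.03,100,-0.56,0,0,0,0.104,0.04,100,-0.7,0,0,0,0.13,0.05,100,-0.84,0,0,0,0.156,0.06,100,-0.98,0,0,0,0.182,0.07,100,-1.12,0,0,0,0.208,0.08,100]'
cat > st.py <<'E'
from h import *
import sys
psi,x0,y0=-.2302,.592,.0855
def loc(p):
    c,s=np.cos(psi),np.sin(psi);d=np.array(p[:2])-[x0,y0];return np.array([c*d[0]+s*d[1],-s*d[0]+c*d[1]])
def st():
    o=robot.get_obs();T=pose(o)
    y=np.array([np.sin(psi),-np.cos(psi),0]);x=np.array([0,0,-1.]);Rt=np.stack([x,y,np.cross(x,y)],1)
    print('t',o['time'],'tcp',T[:3,3].round(4),'loc',loc(T[:3,3]).round(4),'rotneeded',R.from_matrix(T[:3,:3].T@Rt).as_rotvec().round(4),'F',np.round(o['contact_force'],1),'w',round(o['width'],3),'q',o['q'].round(2))
if __name__=='__main__': st()
E
python3 st.py
```

```text
time: 0.95
tcp_pos: [0.3909, 0.0801, 0.242]
tcp_rot: [-1.974, 0.447, 1.975]
contact_force: [0.3, 0.6, -0.5]
width: 1.001
t 0.95 tcp [0.3909 0.0801 0.242 ] loc [-0.1946 -0.0511] rotneeded [-2.152e-01  4.000e-04 -2.000e-04] F [ 0.3  0.6 -0.5] w 1.001 q [ 0.72 -0.52 -0.38 -0.   -1.71  0.41]
```

```bash
python3 -m crank '[-0.11,0,0,0.03,0,0,100,-0.215,0,0,0.07,0,0,100,-0.215,0,0,0.11,0,0,100,-0.215,0,0,0.14,0,0,100,-0.215,0,0,0.14,0,0,100]'
python3 - <<'E'
from st import *
from est import *
st(); [cap(n,n+'1.png') for n in('wrist','side','scene')]
P=np.concatenate([pts(n).reshape(-1,3) for n in ('wrist','scene')]);P=P[np.isfinite(P).all(1)]
c,s,i=stub(P,.4405,.069,(.053,.153));print(c,loc(c),s,i)
E
```

```text
time: 1.45
tcp_pos: [0.3896, 0.0789, 0.0978]
tcp_rot: [-2.091, 0.253, 2.105]
contact_force: [0.1, -0.4, -1.2]
width: 1.0
t 1.45 tcp [0.3896 0.0789 0.0978] loc [-0.1956 -0.0526] rotneeded [-0.0057  0.006  -0.005 ] F [ 0.1 -0.4 -1.2] w 1.0 q [ 0.71 -0.52 -0.64 -0.   -1.46  0.62]
[0.44051612 0.06984757] [-0.14391641 -0.04980395] [1.23992602e+00 2.60107283e-04 2.30582833e-02 2.36064343e-02] (np.float64(-0.0780610694812986), np.float64(0.07967474466984137), np.float64(0.15773581415113996), np.int64(25325))
```

View pics/wrist1.png

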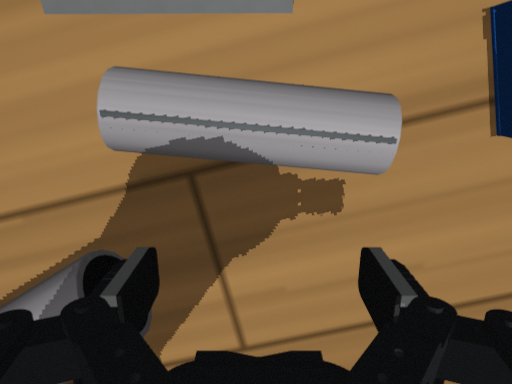

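View pics/side1.png

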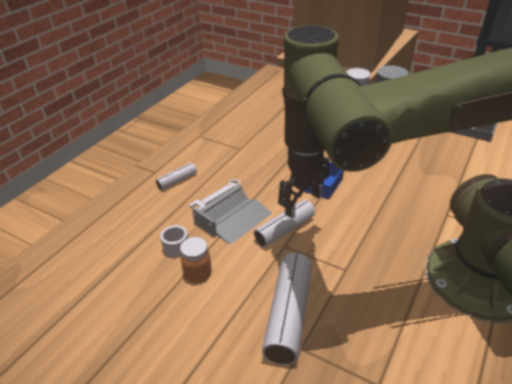

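Run:
```python
from st import *
P=np.concatenate([pts(n).reshape(-1,3) for n in ('side','scene')]+[np.load('last_wrist.npz')['d'].reshape(-1,1)*0+np.nan+np.zeros((1,3))]);P=P[np.isfinite(P).all(1)]
c,s=np.cos(psi),np.sin(psi)
L=np.c_[(P[:,0]-x0)*c+(P[:,1]-y0)*s,-(P[:,0]-x0)*s+(P[:,1]-y0)*c,P[:,2]]
m=(L[:,0]>-.29)&(L[:,0]<-.15)&(L[:,1]>.02)&(L[:,1]<.2)&(L[:,2]>.01)&(L[:,2]<.1)
Q=L[m]
for a in np.arange(-.29,-.15,.01):
    k=Q[(Q[:,0]>=a)&(Q[:,0]<a+.01)]
    if len(k)>3: print(round(a,3),len(k),np.percentile(k[:,1],2).round(3),k[:,2].max().round(3))
```

```text
-0.29 272 0.029 0.072
-0.28 278 0.022 0.07
-0.27 243 0.028 0.071
-0.26 176 0.032 0.071
-0.25 129 0.039 0.067
-0.24 97 0.045 0.062
-0.23 21 0.049 0.052
-0.16 72 0.02 0.044
```

```bash
python3 -m crank '[0,0,0,0.03,0,0,100,0,0,0,0.06,0,0,100,0,0,0,0.085,0,0,100,0,0,0,0.085,0,0,100,0,0,0,0.085,0,0,100]'
python3 - <<'E'
from st import *
st(); cap('wrist','wrist2.png')
E
```

```text
time: 2.1
tcp_pos: [0.3931, 0.0805, 0.0195]
tcp_rot: [-2.098, 0.247, 2.094]
contact_force: [0.3, 0.7, 0.9]
width: 0.999
t 2.1 tcp [0.3931 0.0805 0.0195] loc [-0.1925 -0.0503] rotneeded [-0.0053 -0.002   0.001 ] F [0.3 0.7 0.9] w 0.999 q [ 0.71 -0.47 -0.75  0.   -1.28  0.62]
```

View pics/wrist2.png

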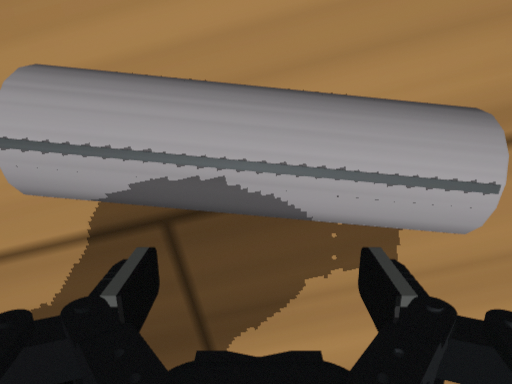

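```bash
python3 -m crank '[0,0,0,0.004,0,-0.004,100,0,0,0,0.004,0,-0.008,100,0,0,0,0.004,0,-0.011,100,0,0,0,0.004,0,-0.014,100,0,0,0,0.004,0,-0.017,100,0,0,0,0.004,0,-0.02,100,0,0,0,0.004,0,-0.023,100,0,0,0,0.004,0,-0.026,100]'
python3 - <<'E'
from st import *
from est import *
st(); [cap(n,n+'3.png') for n in('wrist','side')]
P=pts('wrist').reshape(-1,3);P=P[np.isfinite(P).all(1)]
c,s,i=stub(P,.4505,.069,(.043,.153));print(c,loc(c),s,i,'relyaw',s[0]-np.pi/2-psi)
E
```

```text
time: 2.95
tcp_pos: [0.4175, 0.0739, 0.0133]
tcp_rot: [-2.096, 0.248, 2.096]
contact_force: [-0.2, -0.0, 0.9]
width: 1.003
t 2.95 tcp [0.4175 0.0739 0.0133] loc [-0.1672 -0.0511] rotneeded [-0.0056  0.0001 -0.0001] F [-0.2 -0.   0.9] w 1.003 q [ 0.66 -0.38 -0.7  -0.   -1.24  0.68]
[0.44800632 0.06682808] [-0.13593482 -0.05103474] [1.24499293 0.00166733 0.0104802  0.03741323] (np.float64(-0.08026926038769494), np.float64(0.07455762019736634), np.float64(0.15482688058506128), np.int64(61278)) relyaw -0.09560339257436243
```

View pics/wrist3.png

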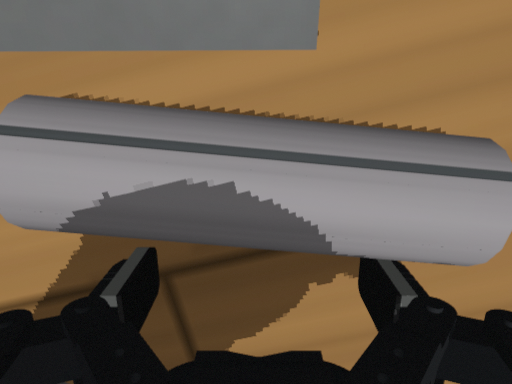

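```bash
python3 -m crank '[0,0,0,0,0,-0.003,100,0,0,0,0,0,-0.006,100,0,0,0,0,0,-0.009,100,0,0,0,0,0,-0.012,100,0,0,0,0,0,-0.015,100,0,0,0,0,0,-0.018,100,0,0,0,0,0,-0.021,100,0,0,0,0,0,-0.024,100]'
cat > look.py <<'E'
from st import *
import sys
k=sys.argv[1]
st(); a=cap('wrist','wrist%s.png'%k); 
if len(sys.argv)>2: cap(sys.argv[2],sys.argv[2]+k+'.png')
E
python3 look.py 4
```

```text
time: 3.85
tcp_pos: [0.4408, 0.0683, 0.0132]
tcp_rot: [-2.096, 0.248, 2.096]
contact_force: [0.0, -0.0, 0.0]
width: 1.0
t 3.85 tcp [0.4408 0.0683 0.0132] loc [-0.1433 -0.0513] rotneeded [-0.0056  0.0001 -0.0001] F [ 0. -0.  0.] w 1.0 q [ 0.61 -0.3  -0.65 -0.   -1.23  0.73]
```

View pics/wrist4.png

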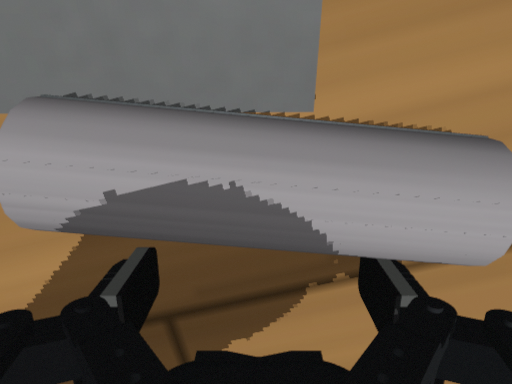

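```bash
python3 -m crank '[0.005,0,0,0,0,-0.003,100,0.005,0,0,0,0,-0.006,100,0.005,0,0,0,0,-0.009,100,0.005,0,0,0,0,-0.012,100,0.005,0,0,-0.001,0,-0.015,100,0.005,0,0,-0.001,0,-0.018,100,0.005,0,0,-0.002,0,-0.021,100,0.005,0,0,-0.002,0,-0.024,100]'
python3 look.py 5
```

```text
time: 4.7
tcp_pos: [0.4641, 0.0627, 0.0154]
tcp_rot: [-2.093, 0.253, 2.094]
contact_force: [-2.1, 1.5, -0.3]
width: 1.001
t 4.7 tcp [0.4641 0.0627 0.0154] loc [-0.1193 -0.0514] rotneeded [-0.0106  0.0002 -0.0001] F [-2.1  1.5 -0.3] w 1.001 q [ 0.57 -0.23 -0.59 -0.   -1.22  0.76]
```

View pics/wrist5.png

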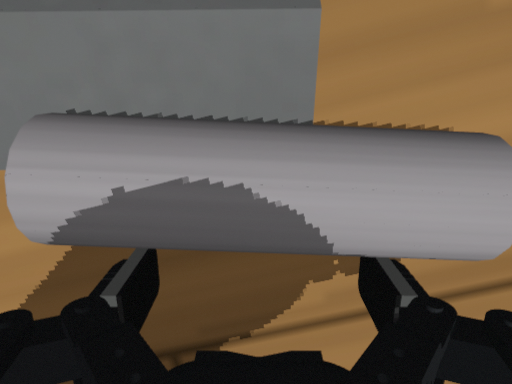

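```bash
python3 -m crank '[-0.01,0,0,0,0,-0.003,100,-0.01,0,0,-0.001,0,-0.006,100,-0.01,0,0,-0.001,0,-0.009,100,-0.01,0,0,-0.001,0,-0.012,100,-0.01,0,0,-0.002,0,-0.015,100,-0.01,0,0,-0.002,0,-0.018,100,-0.01,0,0,-0.002,0,-0.021,100,-0.01,0,0,-0.003,0,-0.024,100]'
python3 look.py 6 side
```

```text
time: 5.55
tcp_pos: [0.4867, 0.0571, 0.0181]
tcp_rot: [-2.098, 0.243, 2.101]
contact_force: [-5.5, 1.5, 3.3]
width: 0.998
t 5.55 tcp [0.4867 0.0571 0.0181] loc [-0.096  -0.0517] rotneeded [-0.0002  0.0017 -0.0004] F [-5.5  1.5  3.3] w 0.998 q [ 0.53 -0.17 -0.53 -0.   -1.21  0.81]
```

View pics/wrist6.png

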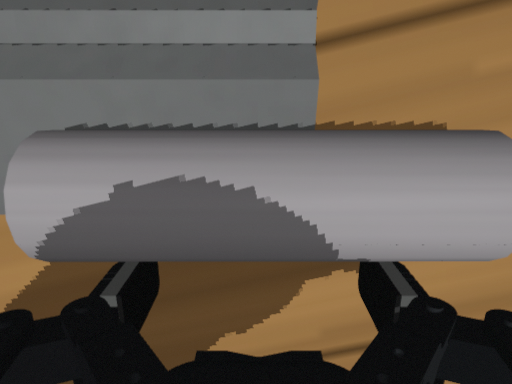

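View pics/side6.png

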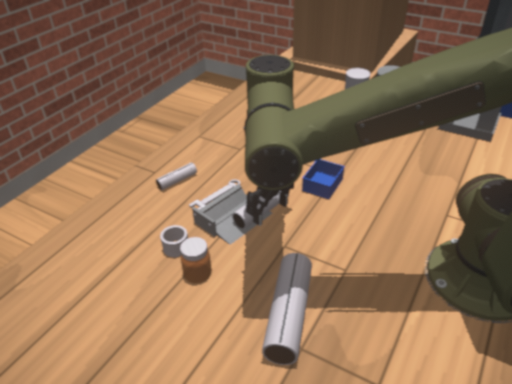

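```bash
python3 -m crank '[0,0,0,0,0,-0.003,100,0,0,0,0,0,-0.006,100,0,0,0,0,0,-0.009,100,0,0,0,0,0,-0.012,100,0,0,0,-0.001,0,-0.015,100,0,0,0,-0.001,0,-0.018,100,0,0,0,-0.002,0,-0.021,100,0,0,0,-0.002,0,-0.024,100]'
python3 look.py 7
```

```text
time: 6.45
tcp_pos: [0.5102, 0.0516, 0.0203]
tcp_rot: [-2.098, 0.243, 2.101]
contact_force: [-5.8, 1.7, 3.5]
width: 0.999
t 6.45 tcp [0.5102 0.0516 0.0203] loc [-0.0719 -0.0517] rotneeded [-0.0003  0.0012 -0.0002] F [-5.8  1.7  3.5] w 0.999 q [ 0.49 -0.1  -0.47 -0.   -1.21  0.85]
```

View pics/wrist7.png

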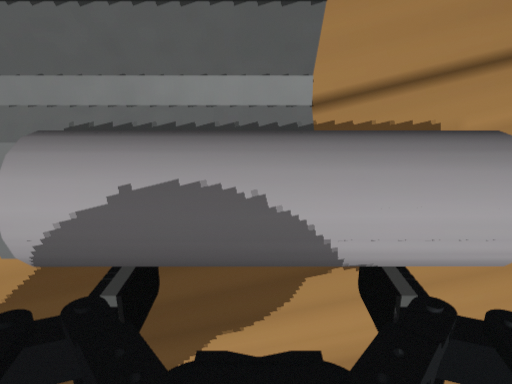

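```bash
python3 -m crank '[0,0,0,0,0,-0.003,100,0,0,0,0,0,-0.006,100,0,0,0,0,0,-0.009,100,0,0,0,0,0,-0.012,100,0,0,0,0,0,-0.015,100,0,0,0,0,0,-0.018,100,0,0,0,0,0,-0.02,100,0,0,0,0,0,-0.022,100]'
python3 look.py 8
```

```text
time: 7.3
tcp_pos: [0.5324, 0.0464, 0.0203]
tcp_rot: [-2.099, 0.243, 2.099]
contact_force: [-0.6, -0.9, 0.0]
width: 1.002
t 7.3 tcp [0.5324 0.0464 0.0203] loc [-0.0491 -0.0517] rotneeded [-0.0007 -0.0003 -0.    ] F [-0.6 -0.9  0. ] w 1.002 q [ 0.46 -0.05 -0.41  0.   -1.2   0.88]
```

View pics/wrist8.png

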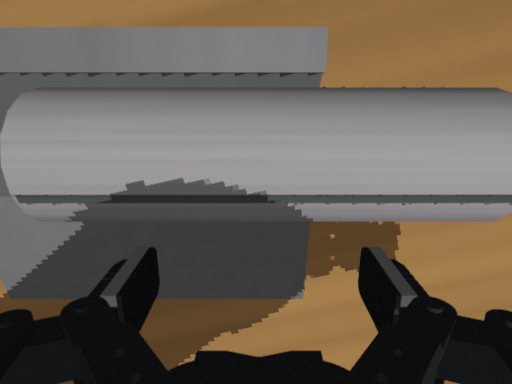

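The stub dropped into the groove: it lies flat between rows 88 and 220 in the wrist view, with its seam at row 198 and the fingers clear behind it. Next I back off, lift, go to the open end and shut the fingers.

```bash
python3 -m crank '[0,0,0,-0.01,0,0.01,100,0,0,0,-0.05,0,0.01,100,0,0,0,-0.09,0,0,50,0,0,0,-0.1,0.04,-0.02,0,0,0,0,-0.1,0.08,-0.04,0,0,0,0,-0.1,0.115,-0.049,0,0,0,0,-0.1,0.115,-0.049,0,0,0,0,-0.1,0.115,-0.049,0]'
python3 look.py 9 scene
python3 - <<'E'
from st import *
im,d,T,K=load('wrist');P=pts('wrist').reshape(-1,3);P=P[np.isfinite(P).all(1)]
c,s=np.cos(psi),np.sin(psi)
L=np.c_[(P[:,0]-x0)*c+(P[:,1]-y0)*s,-(P[:,0]-x0)*s+(P[:,1]-y0)*c,P[:,2]]
m=(abs(L[:,0])<.01)&(L[:,2]>.046)&(L[:,2]<.06)&(L[:,1]<.07);print(np.percentile(L[m],[0.5,50,99.5],axis=0).round(4))
o=robot.get_obs();Tt=pose(o);Q=(P-Tt[:3,3])@Tt[:3,:3]
for a in np.arange(-.06,.015,.005):
    k=Q[(Q[:,0]>=a)&(Q[:,0]<a+.005)&(abs(Q[:,1])<.07)&(abs(Q[:,2])<.03)]
    if len(k): print(round(a,3),len(k),k[:,1].min().round(4),k[:,1].max().round(4))
E
```

```text
time: 8.15
tcp_pos: [0.5533, -0.0774, 0.1201]
tcp_rot: [-2.098, 0.245, 2.098]
contact_force: [0.3, -0.6, -0.6]
width: 0.003
t 8.15 tcp [ 0.5533 -0.0774  0.1201] loc [-0.0005 -0.1675] rotneeded [-0.0024  0.0003 -0.0001] F [ 0.3 -0.6 -0.6] w 0.003 q [ 0.22 -0.05 -0.23 -0.   -1.39  1.12]
[[-0.0099 -0.1357  0.0478]
 [ 0.0008 -0.0721  0.0509]
 [ 0.0099 -0.0079  0.053 ]]
-0.06 4661 -0.0492 0.0535
-0.055 3046 -0.0447 0.0491
-0.05 3340 -0.0404 0.0454
-0.045 4639 -0.0371 0.0413
-0.04 2214 -0.0332 0.0373
-0.035 1280 -0.0288 0.0328
-0.03 653 -0.0173 0.0236
-0.025 460 -0.0115 0.0157
-0.02 420 -0.0115 0.0159
-0.015 434 -0.0116 0.0159
-0.01 372 -0.0116 0.0158
-0.005 372 -0.0115 0.0159
-0.0 301 -0.0108 0.0159
0.005 126 -0.0094 0.0138
```

View pics/wrist9.png

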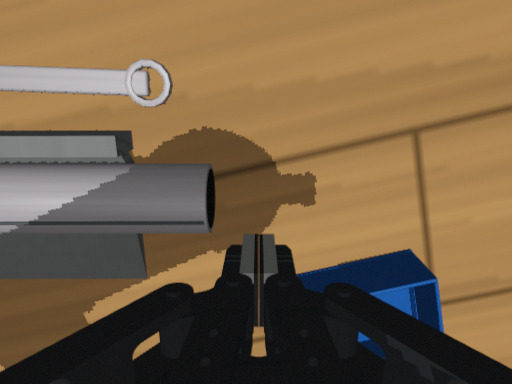

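View pics/scene9.png

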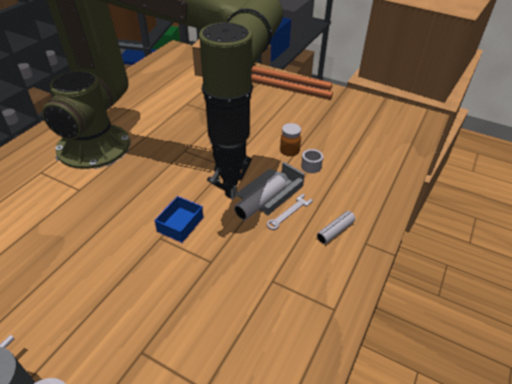

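```bash
python3 -m crank '[0,0,0,0.03,0,0,0,0,0,0,0.06,0,0,0,0,0,0,0.08,0,0,0,0,0,0,0.086,0,0,0,0,0,0,0.086,-0.004,0,0,0,0,0,0.086,-0.008,0,0,0,0,0,0.086,-0.012,0,0]'
python3 look.py 10
```

```text
time: 8.95
tcp_pos: [0.5572, -0.0642, 0.036]
tcp_rot: [-2.102, 0.242, 2.097]
contact_force: [-0.5, -0.0, 0.0]
width: 0.002
t 8.95 tcp [ 0.5572 -0.0642  0.036 ] loc [ 0.0003 -0.1537] rotneeded [ 0.     -0.0025  0.0008] F [-0.5 -0.   0. ] w 0.002 q [ 0.24  0.01 -0.33  0.   -1.23  1.1 ]
```

View pics/wrist10.png

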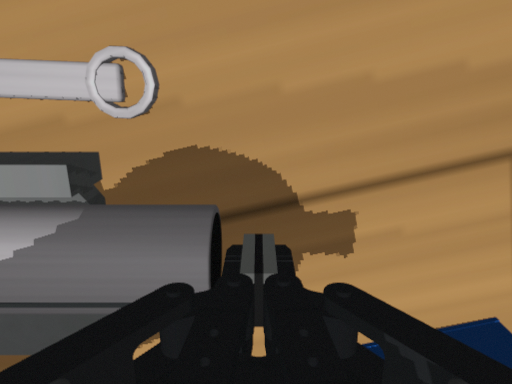

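```bash
python3 -m crank '[0,0,0,0,-0.003,0,0,0,0,0,0,-0.006,0,0,0,0,0,0,-0.009,0,0,0,0,0,0,-0.012,0,0,0,0,0,0,-0.015,0,0,0,0,0,0,-0.018,0,0,0,0,0,0,-0.021,0,0,0,0,0,0,-0.024,0,0]'
python3 look.py 11; python3 -m crank '[0,0,0,0,-0.003,0,0,0,0,0,0,-0.006,0,0,0,0,0,0,-0.009,0,0,0,0,0,0,-0.012,0,0,0,0,0,0,-0.014,0,0,0,0,0,0,-0.016,0,0,0,0,0,0,-0.018,0,0,0,0,0,0,-0.018,0,0]'; python3 look.py 12
```

```text
time: 9.8
tcp_pos: [0.5616, -0.0426, 0.0349]
tcp_rot: [-2.1, 0.246, 2.1]
contact_force: [-1.4, -5.2, 3.1]
width: -0.003
t 9.8 tcp [ 0.5616 -0.0426  0.0349] loc [-0.0003 -0.1316] rotneeded [-0.0011 -0.0002 -0.0018] F [-1.4 -5.2  3.1] w -0.003 q [ 0.28  0.02 -0.32  0.   -1.23  1.06]
time: 10.65
tcp_pos: [0.5659, -0.0247, 0.0348]
tcp_rot: [-2.1, 0.245, 2.099]
contact_force: [-1.3, -4.9, 3.1]
width: -0.001
t 10.65 tcp [ 0.5659 -0.0247  0.0348] loc [-0.0003 -0.1133] rotneeded [-0.0008 -0.0003 -0.001 ] F [-1.3 -4.9  3.1] w -0.001 q [ 0.31  0.03 -0.31  0.   -1.23  1.03]
```

View pics/wrist12.png

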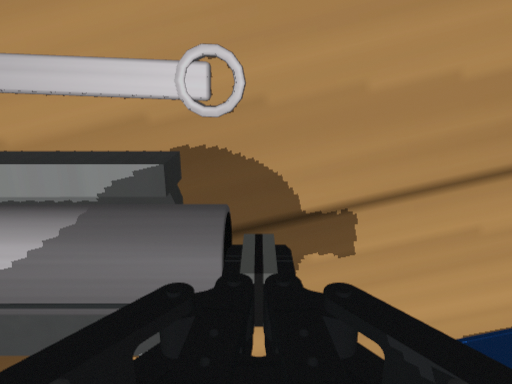

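```bash
python3 -m crank '[0,0,0,0,-0.002,0,0,0,0,0,0,-0.004,0,0,0,0,0,0,-0.006,0,0,0,0,0,0,-0.008,0,0,0,0,0,0,-0.01,0,0,0,0,0,0,-0.011,0,0,0,0,0,0,-0.012,0,0]'; python3 -m crank '[0,0,0,0,-0.001,0,0,0,0,0,0,-0.001,0,0]'; python3 st.py
```

```text
time: 11.4
tcp_pos: [0.5686, -0.0131, 0.0347]
tcp_rot: [-2.1, 0.245, 2.099]
contact_force: [-2.1, -6.3, 3.5]
width: 0.001
time: 11.6
tcp_pos: [0.5688, -0.012, 0.0346]
tcp_rot: [-2.1, 0.245, 2.099]
contact_force: [-0.6, -4.4, 2.6]
width: 0.004
t 11.6 tcp [ 0.5688 -0.012   0.0346] loc [-0.0004 -0.1003] rotneeded [-0.0009 -0.0002 -0.0009] F [-0.6 -4.4  2.6] w 0.004 q [ 0.33  0.03 -0.3   0.   -1.23  1.01]
```

Next I advance in 1 mm rows until the force steps up.

```bash
python3 -m crank '[0,0,0,0,-0.001,0,0,0,0,0,0,-0.001,0,0]'|grep -E 'pos|force'; python3 -m crank '[0,0,0,0,-0.001,0,0,0,0,0,0,-0.001,0,0]'|grep -E 'pos|force';python3 -m crank '[0,0,0,0,-0.001,0,0,0,0,0,0,-0.001,0,0]'|grep -E 'pos|force'; python3 look.py 13 scene
```

```text
tcp_pos: [0.569, -0.0111, 0.0346]
contact_force: [-0.7, -4.9, 3.1]
tcp_pos: [0.5692, -0.0101, 0.0346]
contact_force: [-0.9, -5.7, 2.7]
tcp_pos: [0.5693, -0.0099, 0.0347]
contact_force: [-1.5, -8.8, 3.1]
t 12.2 tcp [ 0.5693 -0.0099  0.0347] loc [-0.0004 -0.0981] rotneeded [-0.0012  0.0001 -0.0023] F [-1.5 -8.8  3.1] w -0.002 q [ 0.34  0.04 -0.3   0.   -1.23  1.  ]
```

Run:
```python
import cv2
a=cv2.imread('pics/scene13.png');cv2.imwrite('pics/s13.png',cv2.resize(a[110:240,180:360],None,fx=4,fy=4,interpolation=cv2.INTER_CUBIC))
```

```text
(no output)
```

View pics/s13.png

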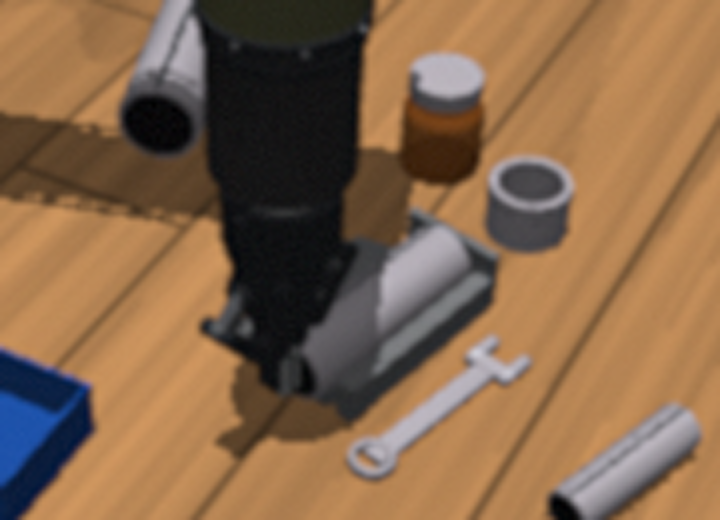

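```bash
python3 -m crank '[0,0,0,0,-0.001,0,0,0,0,0,0,-0.001,0,0]'|grep -E 'pos|force'; python3 -m crank '[0,0,0,0,-0.001,0,0,0,0,0,0,-0.001,0,0]'|grep -E 'pos|force'
```

```text
tcp_pos: [0.5693, -0.0098, 0.0347]
contact_force: [-1.5, -11.3, 3.7]
tcp_pos: [0.5692, -0.0098, 0.0347]
contact_force: [-2.3, -13.6, 4.0]
```

The force is rising while the tool stays put, so the stub is against the stop. Now I retreat along the groove axis, then lift.

```bash
python3 -m crank '[0,0,0,0,0.003,0,0,0,0,0,0,0.01,0,0,0,0,0,0,0.025,0,0,0,0,0,-0.02,0.035,0,0,0,0,0,-0.07,0.035,0,0,0,0,0,-0.12,0.035,0,0,0,0,0,-0.15,0.035,0,0,0,0,0,-0.15,0.035,0,0]'
python3 look.py 14 scene
python3 - <<'E'
from st import *
cap('side','side14.png')
P=pts('wrist').reshape(-1,3);S=pts('side').reshape(-1,3);C=pts('scene').reshape(-1,3)
c,s=np.cos(psi),np.sin(psi)
for P in(P,S,C):
    P=P[np.isfinite(P).all(1)]
    L=np.c_[(P[:,0]-x0)*c+(P[:,1]-y0)*s,-(P[:,0]-x0)*s+(P[:,1]-y0)*c,P[:,2]]
    m=(abs(L[:,0])<.012)&(L[:,2]>.044)&(L[:,2]<.058)&(L[:,1]<.073)&(L[:,1]>-.14);print(m.sum(),np.percentile(L[m],[0.5,50,99.5],axis=0).round(4).tolist())
a=cv2.imread('pics/scene14.png')[110:240,180:360];b=cv2.imread('pics/side14.png')[140:270,150:330]
cv2.imwrite('pics/f.png',cv2.resize(np.hstack([a,b]),None,fx=2.2,fy=2.2,interpolation=cv2.INTER_CUBIC))
E
```

```text
time: 13.5
tcp_pos: [0.5639, -0.0411, 0.1904]
tcp_rot: [-2.108, 0.24, 2.088]
contact_force: [1.4, 0.7, -0.2]
width: -0.001
t 13.5 tcp [ 0.5639 -0.0411  0.1904] loc [ 0.0015 -0.1297] rotneeded [-0.0004 -0.0092  0.0035] F [ 1.4  0.7 -0.2] w -0.001 q [ 0.28 -0.06 -0.11  0.   -1.51  1.06]
5482 [[-0.0119, -0.0854, 0.0465], [0.001, -0.0075, 0.0507], [0.0118, 0.0722, 0.053]]
399 [[-0.0117, -0.0817, 0.0466], [-0.0027, -0.0006, 0.0517], [0.0118, 0.0712, 0.0558]]
349 [[-0.0117, -0.0873, 0.0443], [0.0019, -0.0122, 0.0483], [0.0119, 0.0706, 0.0523]]
```

View pics/f.png

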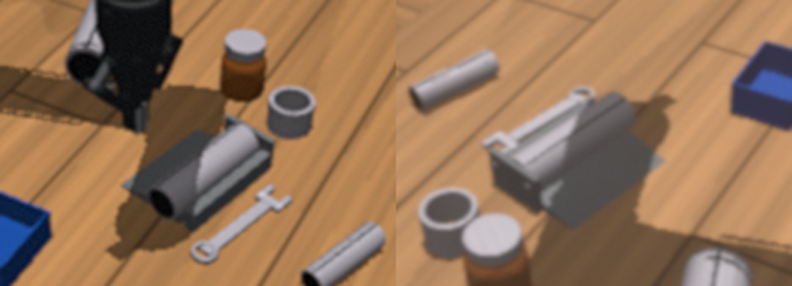

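View pics/wrist14.png

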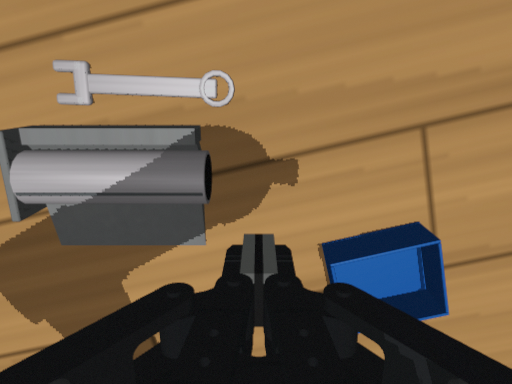

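The stub lies in the groove with its left end on the stop plate (wrist pixel (14,175)) and its free end at (208,175). Measured along the groove, its ends are at y = -85 mm and about 74 mm. The hand is clear. I'll hold still briefly and then hand in.

```bash
python3 -m crank '[0,0,0,0,0,0,0,0,0,0,0,0,0,0,0,0,0,0,0,0,0]'; python3 -c "
from bench import robot
print(robot.hand_in())"
```

```text
time: 13.95
tcp_pos: [0.5616, -0.0407, 0.1833]
tcp_rot: [-2.098, 0.244, 2.101]
contact_force: [-0.4, -1.3, 0.5]
width: 0.003
the job is handed in; nothing more can be done
None
```

The stub now lies in the groove with its end against the stop plate, and I handed the job in at about 14 s of the 51 s. No verdict was reported.

- **Moves:** I rolled the 48 mm stub along the bench and up the ramp with the two open fingers until it dropped over the lip. Then I shut the fingers and pushed it endwise from the open end until the push force rose from about 5 N to 13.6 N with no further travel. I backed off along the groove and lifted the hand clear.
- **Seating:** In the wrist camera's depth, the stub's ends sit at about y = -85 mm and +72 to +75 mm in the V-block frame, so it is at the stop. Its top is 51 to 53 mm up, as it should be when resting on both flanks, and it looks parallel to the groove. The two outer cameras differ by 2 to 4 mm, within their noise.
- **Bystanders:** The jar, coupling, bin and wrench look unmoved in the pictures, but I did not measure them again.
- **Quarter turn:** I judged this only from the stub's seam line, which moved over the top and out of sight while it was on the bench. I estimate about 2 rad of roll in all before the ramp. On the ramp it may have partly slid instead of rolling.

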